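# Move the paint tins into the clean tray in the same order

### The job

The drip cards in the old, paint-spattered tin tray need changing. Move the four paint tins one by one into the clean tray, one tin standing flat in each bay, in the same left-to-right order as they stand in the old tray, so that the painters find their colours where they are used to. Keep the tins upright and set them down rather than dropping them.

Things in the scene. Friction and masses are not known exactly. Their poses are not given: they have to be found in the camera images.
- tin_yellow: Closed small paint tin with yellow label and yellow lid: an upright steel cylinder 56 mm in diameter and 62 mm tall, 0.12 to 0.26 kg. Origin at the centre of its underside, z up its axis; its yaw means nothing. At the start it stands in one of the four bays of the old tray, a few mm off the middle of the bay.
- tin_red: Closed small paint tin with red label and red lid: an upright steel cylinder 56 mm in diameter and 62 mm tall, 0.12 to 0.26 kg. Origin at the centre of its underside, z up its axis; its yaw means nothing. At the start it stands in one of the four bays of the old tray, a few mm off the middle of the bay.
- tin_blue: Closed small paint tin with blue label and blue lid: an upright steel cylinder 56 mm in diameter and 62 mm tall, 0.12 to 0.26 kg. Origin at the centre of its underside, z up its axis; its yaw means nothing. At the start it stands in one of the four bays of the old tray, a few mm off the middle of the bay.
- tin_green: Closed small paint tin with green label and green lid: an upright steel cylinder 56 mm in diameter and 62 mm tall, 0.12 to 0.26 kg. Origin at the centre of its underside, z up its axis; its yaw means nothing. At the start it stands in one of the four bays of the old tray, a few mm off the middle of the bay.
- clean_tray: Clean fixed tray, pale plywood. 4 empty bays in a row, centres (left first) at x 0, y +118.5, +39.5, -39.5, -118.5 mm; each 90 (x) by 74 (y) inside, floor (white card) 10 mm above table, walls 5-6 thick, tops 24. Brush trough 38 wide on robot's side (stirrer in it), lip 20 high; end cheeks 44. Origin on table under mid-row, 51 from back face, 95 from front; x away from trough, y to the left along row, z up.
- old_tray: Old fixed tray, darker brown plywood, paint-spattered: same make, sizes, origin and axes as the clean tray, stands left or right of it; both turned up to 13 degrees. Each bay holds a used drip card and a tin on it, underside 10 mm above the table. A brush (11 mm high) lies loose in its trough. A white cup, 56 wide, 75 mm tall, stands between the trays.
- card_yellow: Used drip card with yellow paint drips and a yellow ring, 88 by 72 by 2 mm, lying fixed in the old tray's bay under the yellow tin, of which it shows the edges; it stays there. Origin at the centre of its underside, 8 mm above the table, axes as the old tray's.
- card_red: Used drip card with red paint drips and a red ring, 88 by 72 by 2 mm, lying fixed in the old tray's bay under the red tin, of which it shows the edges; it stays there. Origin at the centre of its underside, 8 mm above the table, axes as the old tray's.
- card_blue: Used drip card with blue paint drips and a blue ring, 88 by 72 by 2 mm, lying fixed in the old tray's bay under the blue tin, of which it shows the edges; it stays there. Origin at the centre of its underside, 8 mm above the table, axes as the old tray's.
- card_green: Used drip card with green paint drips and a green ring, 88 by 72 by 2 mm, lying fixed in the old tray's bay under the green tin, of which it shows the edges; it stays there. Origin at the centre of its underside, 8 mm above the table, axes as the old tray's.

How it is judged:
At the end, for the whole second after the job is handed in: Each tin stands released, at rest and upright (4.5 degrees) on the card of the clean tray's bay with the same number from the left as the old tray's bay that holds its drip card: within 12 mm along and 20 mm across the row of the bay's middle (its walls keep it closer), 6 to 14 mm up (((y of card_yellow in the frame of old_tray between 0.0985 and 0.1385 m and y of tin_yellow in the frame of clean_tray between 0.1065 and 0.1305 m) or (y of card_yellow in the frame of old_tray between 0.0195 and 0.0595 m and y of tin_yellow in the frame of clean_tray between 0.0275 and 0.0515 m) or (y of card_yellow in the frame of old_tray between -0.0595 and -0.0195 m and y of tin_yellow in the frame of clean_tray between -0.0515 and -0.0275 m) or (y of card_yellow in the frame of old_tray between -0.1385 and -0.0985 m and y of tin_yellow in the frame of clean_tray between -0.1305 and -0.1065 m)) and x of tin_yellow in the frame of clean_tray between -0.02 and 0.02 m and z of tin_yellow in the frame of clean_tray between 0.006 and 0.014 m and angle between each of tin_yellow, tin_red, tin_blue, tin_green's own z axis and vertical below 0.08 rad and linear speed of each of tin_yellow, tin_red, tin_blue, tin_green below 0.02 m/s and angular speed of each of tin_yellow, tin_red, tin_blue, tin_green below 0.15 rad/s and ((y of card_red in the frame of old_tray between 0.0985 and 0.1385 m and y of tin_red in the frame of clean_tray between 0.1065 and 0.1305 m) or (y of card_red in the frame of old_tray between 0.0195 and 0.0595 m and y of tin_red in the frame of clean_tray between 0.0275 and 0.0515 m) or (y of card_red in the frame of old_tray between -0.0595 and -0.0195 m and y of tin_red in the frame of clean_tray between -0.0515 and -0.0275 m) or (y of card_red in the frame of old_tray between -0.1385 and -0.0985 m and y of tin_red in the frame of clean_tray between -0.1305 and -0.1065 m)) and x of tin_red in the frame of clean_tray between -0.02 and 0.02 m and z of tin_red in the frame of clean_tray between 0.006 and 0.014 m and ((y of card_blue in the frame of old_tray between 0.0985 and 0.1385 m and y of tin_blue in the frame of clean_tray between 0.1065 and 0.1305 m) or (y of card_blue in the frame of old_tray between 0.0195 and 0.0595 m and y of tin_blue in the frame of clean_tray between 0.0275 and 0.0515 m) or (y of card_blue in the frame of old_tray between -0.0595 and -0.0195 m and y of tin_blue in the frame of clean_tray between -0.0515 and -0.0275 m) or (y of card_blue in the frame of old_tray between -0.1385 and -0.0985 m and y of tin_blue in the frame of clean_tray between -0.1305 and -0.1065 m)) and x of tin_blue in the frame of clean_tray between -0.02 and 0.02 m and z of tin_blue in the frame of clean_tray between 0.006 and 0.014 m and ((y of card_green in the frame of old_tray between 0.0985 and 0.1385 m and y of tin_green in the frame of clean_tray between 0.1065 and 0.1305 m) or (y of card_green in the frame of old_tray between 0.0195 and 0.0595 m and y of tin_green in the frame of clean_tray between 0.0275 and 0.0515 m) or (y of card_green in the frame of old_tray between -0.0595 and -0.0195 m and y of tin_green in the frame of clean_tray between -0.0515 and -0.0275 m) or (y of card_green in the frame of old_tray between -0.1385 and -0.0985 m and y of tin_green in the frame of clean_tray between -0.1305 and -0.1065 m)) and x of tin_green in the frame of clean_tray between -0.02 and 0.02 m and z of tin_green in the frame of clean_tray between 0.006 and 0.014 m); the robot touches nothing.
It fails at once if a tin is tipped by more than 35 degrees (angle between any of tin_yellow, tin_red, tin_blue, tin_green's own z axis and vertical above 0.61 rad).
It fails at once if a tin is dropped or thrown (moves faster than 0.6 m/s, as after a fall of 18 mm, with no finger on it) ((linear speed of tin_yellow above 0.6 m/s and contact force between the fingers and tin_yellow below 0.05 N) or (linear speed of tin_red above 0.6 m/s and contact force between the fingers and tin_red below 0.05 N) or (linear speed of tin_blue above 0.6 m/s and contact force between the fingers and tin_blue below 0.05 N) or (linear speed of tin_green above 0.6 m/s and contact force between the fingers and tin_green below 0.05 N)).
It also fails if it takes over 96 s, if anything falls off the work surface, if the arm or the gripper's body presses on something with over 40 N, if the wrist force passes 120 N, or if a joint passes its speed limit or range.

### The arm

A 7-joint arm with a two-finger parallel gripper is mounted at the origin on the work surface. World frame = base frame: x ahead of the robot, y to its left, z up, the work surface at z = 0. Lengths are in m, angles in rad, forces in N, time in s.
With the tool pointing down it reaches from about 0.4 to 0.9 m from the base axis. Payload 5.6 kg.
Tool frame: the origin (TCP) lies midway between the tips of the shut fingers; the grasp point (between the pads) lies 19 mm behind it; z points along the fingers, y is the line along which they close (so a half turn about z gives the same grasp; the last joint's range is limited). The gripper opens to 92 mm and grips with 3 to 60 N. Pads are 20 mm wide; open, the fingers measure 128 mm over their backs; the gripper's body (75 mm by 189 mm) begins 69 mm behind the grasp point.
Start: joints at [-1.174, 0.468, -0.012, 1.603, 0.006, 1.071, -0.056], TCP at [0.277, 0.588, 0.215] pointing down, gripper open.
Joint ranges: [-2.53, 2.53], [-0.31, 2.02], [-1.57, 1.55], [0.28, 2.44], [-1.29, 4.43], [0.15, 1.84], [-2.92, 2.92]. Speed limits (rad/s): [2.57, 2.57, 3.14, 3.14, 3.14, 3.14, 3.14].

### API

Orientations are given as a unit quaternion [x, y, z, w].
In Python, from station import monitor, eyes, ticket, boxes_of, spot_point gives the robot as it stands.
- The arm moves only by the tool servo_tool, never from a script. Its argument "plan" is a list of rows, each an object with "grip": the closure, from -1 (fully open) to 1 (shut), so that 0 is half open; "linear": the shift along the tool's x, y, z in units of 25 mm (1.0 is 25 mm), a list of three; "delta_rot": the turn, a rotation vector about the tool's x, y, z in degrees, a list of three. A call has 1 to 20 rows; each row shifts and turns the commanded pose from where the row before left it, along the tool's axes as they then stand; what a row does not reach is not made up. A row lasts 1/10 s, in which the tool goes at most 50 mm and 8.59 degrees, less where a joint would pass 70% of its speed; a pose out of reach is approached as far as the arm can. A call is refused whole if a number of a shift passes 1 or a number of a turn 8.59, either way. A call with a gripper value outside its range is refused whole. The fingers move at their own pace and stop on an object; the grip force is fixed at half the most. Time passes only in rows, so rows that do not move let the fingers close. It gives the time, the measured TCP pose, the force, the opening and the grip force at its end, in the units of the state.
- monitor.state(): the state, without advancing time (a new reading comes with each control period).
- eyes.grab_frame(name): name is "scene" or "side" or "wrist"; returns a dict with "img" (480x640x3 uint8, red, green, blue), "range_z" (480x640 float32, m along the optical axis (not along the pixel's ray), 0 where there is no reading), "fx", "fy", "cx", "cy" (pixels), "k1" (the pictures are not rectified: a ray, as slopes to the right and down, at radius r is drawn at 1 + k1 r^2 times it, then the intrinsics apply), "R" (3x3) and "t" (3): a world point X has camera coordinates R X + t; the wrist camera has in their place "tool_from_camera" (4x4, takes a point from camera to tool coordinates, whose origin is the TCP and whose axes are the flange's). Camera axes: x right, y down, z forward; pixel columns grow to the right and rows downward; lengths in m; the calibration is good to about 2 mm. A picture is of the moment at which its call begins: read the wrist's pose just before it.
- ticket.hand_in(): hands the job in; it is judged then, once.
Trained networks look in a picture, given as the dict that the camera call returned (one of the last four; its "shot" number tells which), for a name from the list of things; names that differ only in an ending like _2 or _b are one class to them, and where a whole thing is asked for, a point or a joint stands for the part that bears it (a point fixed in the world has none). Each returns a list of dicts, best first, with "conf" (0 to 1); they miss things now and then, are a little off and sometimes report something else, mostly with a low value. They report only what shows in the picture. A call takes as long as a camera call.
- boxes_of(picture, query): "rect" ([left, top, right, bottom] in pixels, round what is visible of it).
- spot_point(picture, query): "position" ([column, row] in pixels: a listed point, or the origin of a listed thing).
The state is a dict: "time": time; "joints": joint angles; "qvel": joint speeds; "joint_torque": joint torques, N m; "eef_pos": TCP position; "orientation": TCP orientation; "force": force on the tool from outside, world axes, zero at the start; "moment": the same for the moment, N m; "width": finger opening in m; "grasp_force": force on a finger pad.
Only numpy, scipy, OpenCV 4.12 (cv2) and the standard library are available. Lean on these libraries where they do the work, as an engineer would, in place of code of your own. Each camera call takes 0.05 s, during which the arm holds its last target. There are 200 camera calls.

## Working session

There is one attempt and no reset: what is moved stays moved. The work goes in short steps, Python scripts to look and compute and a tool call to move; the robot and the scene stay as the last step left them, time stands still between calls to the robot, and variables do not carry over. Pictures are saved under pics/ and viewed, at most 14 in all, crops included, and the job is handed in when it is done.

Besides the shell and the picture viewer there is one more tool, called after "Request:" as name(argument=value, ...), one argument or row to a line, values as JSON. servo_tool: Moves the arm, as the interface text tells. Its arguments: {"type":"object","properties":{"plan":{"type":"array"}},"required":["plan"]}

```bash
mkdir -p pics
cat > h.py <<'E'
import numpy as np, cv2
from station import monitor, eyes, ticket, boxes_of, spot_point
from scipy.spatial.transform import Rotation as Ro
def cloud(p, st=None):
    """world points HxWx3"""
    v,u=np.mgrid[0:480,0:640].astype(float)
    K=np.array([[p["fx"],0,p["cx"]],[0,p["fy"],p["cy"]],[0,0,1]])
    n=cv2.undistortPoints(np.stack([u.ravel(),v.ravel()],1)[:,None],K,np.array([p["k1"],0,0,0.]))[:,0]
    z=p["range_z"].ravel().astype(float)
    c=np.stack([n[:,0]*z,n[:,1]*z,z],1)
    if "R" in p: w=(c-np.array(p["t"]))@np.array(p["R"])
    else:
        T=np.array(p["tool_from_camera"]); c=c@T[:3,:3].T+T[:3,3]
        w=c@Ro.from_quat(st["orientation"]).as_matrix().T+np.array(st["eef_pos"])
    w[z==0]=np.nan
    return w.reshape(480,640,3)
def save(p,n): cv2.imwrite("pics/%s.png"%n,p["img"][...,::-1])
E
python3 - <<'E'
from h import *
s=monitor.state(); print({k:np.round(v,3) for k,v in s.items()})
for n in ["scene","side","wrist"]:
    s=monitor.state();p=eyes.grab_frame(n); save(p,n+"0"); w=cloud(p,s)
    for q in ["tin_yellow","tin_red","tin_blue","tin_green","clean_tray","old_tray"]:
        b=boxes_of(p,q)
        for d in b[:2]:
            l,t,r,bo=[int(x) for x in d["rect"]]
            sub=w[max(t,0):bo+1,max(l,0):r+1].reshape(-1,3)
            o=""
            if q[0]=="t":
                m=np.abs(sub[:,2]-0.072)<0.004
                if m.sum()>10:
                    xy=sub[m][:,:2].astype(np.float32);o=(np.round(cv2.minEnclosingCircle(xy)[0],4),np.round(np.median(sub[m],0),4),m.sum())
            print(n,q,round(d["conf"],2),np.round(d["rect"]),o)
E
```

```text
{'time': np.float64(0.0), 'joints': array([-1.174,  0.468, -0.012,  1.604,  0.006,  1.071, -0.056]), 'qvel': array([ 0.002, -0.   , -0.002,  0.   ,  0.   , -0.001, -0.002]), 'joint_torque': array([-0.0000e+00, -5.2057e+01, -1.3000e-02, -2.4375e+01, -5.7000e-02,
        1.7000e-02,  0.0000e+00]), 'eef_pos': array([0.277, 0.588, 0.214]), 'orientation': array([ 0.218,  0.976, -0.001, -0.   ]), 'force': array([-0.489,  0.099, -0.45 ]), 'moment': array([-0.045,  0.025, -0.038]), 'grasp_force': np.float64(0.0), 'width': np.float64(0.092)}
scene tin_yellow 0.83 [366. 250. 402. 298.] (array([0.5729, 0.1079]), array([0.5744, 0.1072, 0.0696]), np.int64(602))
scene tin_red 0.86 [456. 251. 497. 299.] (array([0.5596, 0.2603]), array([0.5608, 0.2603, 0.0697]), np.int64(648))
scene tin_blue 0.88 [407. 253. 449. 296.] (array([0.5636, 0.1802]), array([0.5639, 0.1806, 0.0695]), np.int64(601))
scene tin_green 0.83 [502. 253. 549. 305.] (array([0.5516, 0.3423]), array([0.5521, 0.3424, 0.0698]), np.int64(673))
scene clean_tray 0.85 [100. 198. 295. 291.] 
scene clean_tray 0.51 [504. 255. 547. 303.] 
scene old_tray 0.74 [355. 237. 565. 322.] 
side tin_yellow 0.96 [322. 193. 349. 223.] (array([0.5692, 0.0751]), array([0.5683, 0.1015, 0.0718]), np.int64(296))
side tin_red 0.91 [310. 161. 332. 192.] (array([0.5561, 0.2195]), array([0.5577, 0.2075, 0.0717]), np.int64(434))
side tin_blue 0.87 [312. 178. 339. 212.] (array([0.5698, 0.1428]), array([0.5644, 0.1525, 0.0716]), np.int64(474))
side tin_green 0.9 [302. 146. 326. 178.] (array([0.5512, 0.2996]), array([0.551 , 0.3158, 0.0717]), np.int64(369))
side clean_tray 0.61 [280. 263. 364. 403.] 
side old_tray 0.82 [275. 156. 357. 245.] 
wrist tin_red 0.56 [186. 477. 203. 479.] 
wrist tin_green 0.64 [219. 455. 262. 478.] 
wrist old_tray 0.65 [151. 422. 295. 480.]
```

View pics/scene0.png

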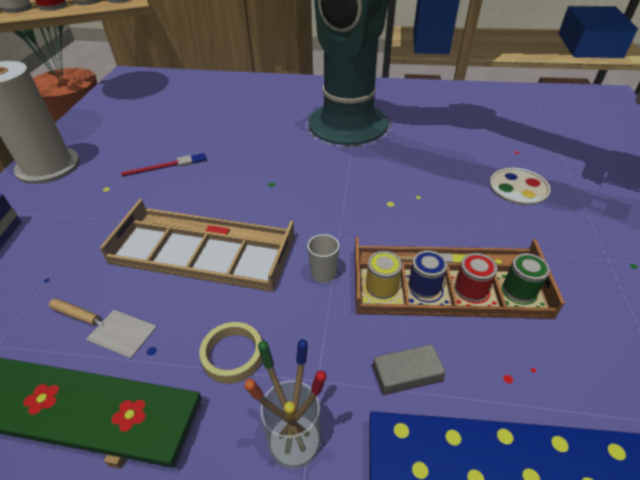

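View pics/side0.png

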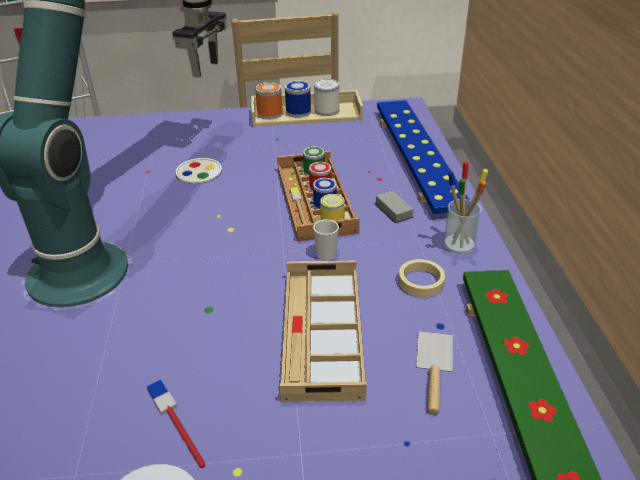

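The scene picture shows the old tray at right (cols 355–555, robot's left) with, from the robot's left, green (525,278), red (476,277), blue (428,275) and yellow (384,275). The clean tray is at cols 105–293 and the cup at (323,258). Both troughs face the robot. The side picture agrees.

```bash
cat >> h.py <<'E'
def tray_fit(w,img,xr,yr):
    """white cards -> tray origin, yaw"""
    hsv=cv2.cvtColor(img,cv2.COLOR_RGB2HSV)
    m=(hsv[...,1]<45)&(hsv[...,2]>130)&(np.abs(w[...,2]-.010)<.006)&(w[...,0]>xr[0])&(w[...,0]<xr[1])&(w[...,1]>yr[0])&(w[...,1]<yr[1])
    m=cv2.morphologyEx(m.astype(np.uint8),cv2.MORPH_OPEN,np.ones((3,3)))
    n,L,S,C=cv2.connectedComponentsWithStats(m)
    out=[]
    for i in range(1,n):
        if S[i,4]>150:
            r=cv2.minAreaRect((w[L==i][:,:2]*1000).astype(np.float32)); out.append((r,S[i,4]))
    return out
def yawof(s):
    R=Ro.from_quat(s["orientation"]).as_matrix(); return np.degrees(np.arctan2(R[1,1],R[0,1]))
def togo(s,xyz,yaw):
    """tool-frame shift in 25 mm units after the yaw turn, and turn about tool z in deg"""
    a=np.radians(yaw); y=np.array([np.cos(a),np.sin(a),0]); z=np.array([0,0,-1.]); x=np.cross(y,z)
    d=np.array(xyz)-s["eef_pos"]; return np.round(np.array([d@x,d@y,d@z])/.025,2), round(-(yaw-yawof(s)),2)
E
python3 - <<'E'
from h import *
for n in ["scene","side"]:
    p=eyes.grab_frame(n); w=cloud(p)
    for o in tray_fit(w,p["img"],(.35,.75),(-.5,.05)): print(n,o)
p=eyes.grab_frame("wrist"); print(np.round(p["tool_from_camera"],3),p["fx"])
s=monitor.state(); print(yawof(s), togo(s,[.5,.22,.3],5.2))
E
```

```text
scene (((516.8072509765625, -365.3090515136719), (65.17182159423828, 81.73441314697266), 84.66557312011719), np.int32(892))
scene (((525.1119384765625, -284.9217529296875), (66.82585906982422, 81.49639129638672), 85.54103088378906), np.int32(968))
scene (((532.3344116210938, -205.72604370117188), (68.43318176269531, 81.4684829711914), 85.25004577636719), np.int32(1043))
scene (((539.3414916992188, -126.848876953125), (66.85725402832031, 80.50474548339844), 84.3357925415039), np.int32(1044))
side (((543.8653564453125, -115.3536376953125), (63.37039566040039, 87.4493637084961), 84.97386932373047), np.int32(783))
side (((536.5355224609375, -195.36911010742188), (66.88764953613281, 87.19184875488281), 84.7867202758789), np.int32(939))
side (((528.6370239257812, -274.9313659667969), (65.73058319091797, 88.71817779541016), 87.00399017333984), np.int32(1125))
side (((521.6932373046875, -347.2669372558594), (53.467079162597656, 88.45874786376953), 84.95979309082031), np.int32(1052))
[[-0.001 -0.956 -0.292  0.082]
 [ 1.    -0.    -0.001 -0.   ]
 [ 0.001 -0.292  0.956 -0.17 ]
 [ 0.     0.     0.     1.   ]] 357.9751959324407
64.79551286697829 (array([-15.47,   7.56,  -3.42]), np.float64(59.6))
```

Request:
servo_tool(
  plan=[
    {"grip": -1, "linear": [0, 0, -0.49], "delta_rot": [0, 0, 8.5]},
    {"grip": -1, "linear": [0, 0, -0.49], "delta_rot": [0, 0, 8.5]},
    {"grip": -1, "linear": [0, 0, -0.49], "delta_rot": [0, 0, 8.5]},
    {"grip": -1, "linear": [0, 0, -0.49], "delta_rot": [0, 0, 8.5]},
    {"grip": -1, "linear": [0, 0, -0.49], "delta_rot": [0, 0, 8.5]},
    {"grip": -1, "linear": [0, 0, -0.49], "delta_rot": [0, 0, 8.5]},
    {"grip": -1, "linear": [0, 0, -0.49], "delta_rot": [0, 0, 8.5]},
    {"grip": -1, "linear": [-1, 0.75, 0], "delta_rot": [0, 0, 0]},
    {"grip": -1, "linear": [-1, 0.75, 0], "delta_rot": [0, 0, 0]},
    {"grip": -1, "linear": [-1, 0.75, 0], "delta_rot": [0, 0, 0]},
    {"grip": -1, "linear": [-1, 0.75, 0], "delta_rot": [0, 0, 0]},
    {"grip": -1, "linear": [-1, 0.75, 0], "delta_rot": [0, 0, 0]},
    {"grip": -1, "linear": [-1, 0.75, 0], "delta_rot": [0, 0, 0]},
    {"grip": -1, "linear": [-1, 0.75, 0], "delta_rot": [0, 0, 0]},
    {"grip": -1, "linear": [-1, 0.75, 0], "delta_rot": [0, 0, 0]},
    {"grip": -1, "linear": [-1, 0.75, 0], "delta_rot": [0, 0, 0]},
    {"grip": -1, "linear": [-1, 0.75, 0], "delta_rot": [0, 0, 0]},
    {"grip": -1, "linear": [-1, 0.75, 0], "delta_rot": [0, 0, 0]},
    {"grip": -1, "linear": [-1, 0.75, 0], "delta_rot": [0, 0, 0]},
    {"grip": -1, "linear": [-1, 0.3, 0], "delta_rot": [0, 0, 0]},
  ],
)

```text
time: 3.2
eef_pos: [0.5398, 0.2846, 0.3003]
orientation: [0.674, 0.739, 0.0, 0.0]
force: [-0.2, -0.0, -0.1]
width: 0.0919
grasp_force: 0.0
```

Request:
servo_tool(
  plan=[
    {"grip": -1, "linear": [-1, 0, 0], "delta_rot": [0, 0, 0]},
    {"grip": -1, "linear": [0, 0, 0], "delta_rot": [0, 0, 0]},
    {"grip": -1, "linear": [0, 0, 0], "delta_rot": [0, 0, 0]},
  ],
)

```text
time: 3.5
eef_pos: [0.5406, 0.2614, 0.3006]
orientation: [0.674, 0.739, 0.0, -0.0]
force: [0.2, 0.4, 0.6]
width: 0.092
grasp_force: 0.0
```

```bash
cat >> h.py <<'E'
def lids(w,p):
    """tin tops from cloud: circle centre of points near z 0.072 in each tin's box"""
    r={}
    for q in ["green","red","blue","yellow"]:
        for d in boxes_of(p,"tin_"+q)[:1]:
            l,t,rr,b=[int(x) for x in d["rect"]]
            sub=w[max(t-4,0):b+5,max(l-4,0):rr+5].reshape(-1,3); sub=sub[(sub[:,2]>.064)&(sub[:,2]<.08)]
            (c,rad)=cv2.minEnclosingCircle((sub[:,:2]*1000).astype(np.float32))
            rc=cv2.minAreaRect((sub[:,:2]*1000).astype(np.float32))
            r[q]=(np.round(c,1),round(2*rad,1),np.round(sub[:,:2].mean(0)*1000,1),round(float(np.median(sub[:,2])),4),round(d["conf"],2),len(sub))
    return r
E
python3 - <<'E'
from h import *
s=monitor.state();p=eyes.grab_frame("wrist"); save(p,"w1"); w=cloud(p,s)
print(s["time"],s["eef_pos"],yawof(s),s["orientation"],s["joints"])
for k,v in lids(w,p).items(): print(k,v)
for q in ["card_green","card_red","card_blue","card_yellow"]:
    for d in boxes_of(p,q)[:1]: print(q,np.round(d["rect"]),d["conf"])
E
```

```text
3.5 [0.54058034 0.26135902 0.30057682] 5.262363387625581 [ 6.73900293e-01  7.38822164e-01  3.87455862e-04 -2.35287055e-04] [-0.79621673  0.3130034   0.37066952  1.65133329 -0.12078086  1.19921691
 -0.30623069]
green (array([550.2, 343.8]), 55.9, array([550.1, 344.2]), 0.0714, 0.69, 2215)
red (array([558.9, 261.1]), 56.4, array([558.7, 262.2]), 0.0715, 0.82, 1888)
blue (array([561.5, 181.5]), 57.3, array([561.6, 183.1]), 0.0716, 0.86, 1688)
yellow (array([567.1, 121.9]), 86.9, array([570.8, 113.6]), 0.072, 0.77, 1613)
card_green [299. 100. 371. 160.] 0.8
card_red [301. 168. 371. 226.] 0.69
card_blue [304. 230. 368. 280.] 0.86
card_yellow [301. 288. 368. 333.] 0.7
```

View pics/w1.png

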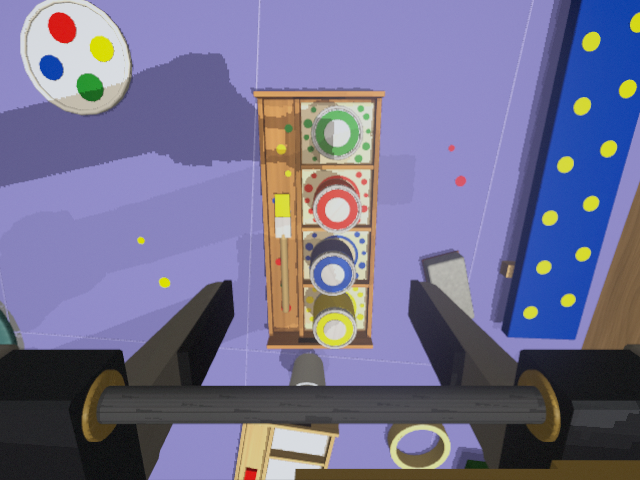

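The wrist view from above shows the same order, with lids at (337,132) green, (337,208) red, (333,272) blue and (335,327) yellow. The scene camera gave the same positions within about 2 mm. I'll take yellow first.

Request:
servo_tool(
  plan=[
    {"grip": -1, "linear": [-0.9, 0.1, 0], "delta_rot": [0, 0, 0]},
    {"grip": -1, "linear": [-0.9, 0.1, 0], "delta_rot": [0, 0, 0]},
    {"grip": -1, "linear": [-0.9, 0.1, 0], "delta_rot": [0, 0, 0]},
    {"grip": -1, "linear": [-0.9, 0.1, 0], "delta_rot": [0, 0, 0]},
    {"grip": -1, "linear": [-0.9, 0.1, 0], "delta_rot": [0, 0, 0]},
    {"grip": -1, "linear": [-0.9, 0.1, 0], "delta_rot": [0, 0, 0]},
    {"grip": -1, "linear": [-0.8, 0.14, 0], "delta_rot": [0, 0, 0]},
    {"grip": -1, "linear": [0, 0, 1], "delta_rot": [0, 0, 0]},
    {"grip": -1, "linear": [0, 0, 1], "delta_rot": [0, 0, 0]},
    {"grip": -1, "linear": [0, 0, 1], "delta_rot": [0, 0, 0]},
    {"grip": -1, "linear": [0, 0, 1], "delta_rot": [0, 0, 0]},
    {"grip": -1, "linear": [0, 0, 1], "delta_rot": [0, 0, 0]},
    {"grip": -1, "linear": [0, 0, 1], "delta_rot": [0, 0, 0]},
    {"grip": -1, "linear": [0, 0, 0], "delta_rot": [0, 0, 0]},
    {"grip": -1, "linear": [0, 0, 0], "delta_rot": [0, 0, 0]},
  ],
)

```text
time: 5.45
eef_pos: [0.5735, 0.1085, 0.1506]
orientation: [0.674, 0.739, -0.0, 0.0]
force: [-0.0, -0.7, 0.7]
width: 0.0919
grasp_force: 0.0
```

Run:
```python
from h import *
s=monitor.state();p=eyes.grab_frame("scene"); save(p,"s1"); w=cloud(p)
p=eyes.grab_frame("wrist"); save(p,"w2")
sub=w[235:310,350:412].reshape(-1,3);sub=sub[(sub[:,2]>.062)&(sub[:,2]<.08)&(sub[:,1]>.07)&(sub[:,1]<.15)]
print(len(sub),cv2.minEnclosingCircle((sub[:,:2]*1000).astype(np.float32)))
print(s["eef_pos"],togo(s,[.572,.108,.036],5.2))
```

```text
723 ((573.2108764648438, 107.58296203613281), 28.809343338012695)
[0.57352158 0.10848558 0.15063778] (array([-0.01, -0.06,  4.59]), np.float64(0.1))
```

View pics/w2.png

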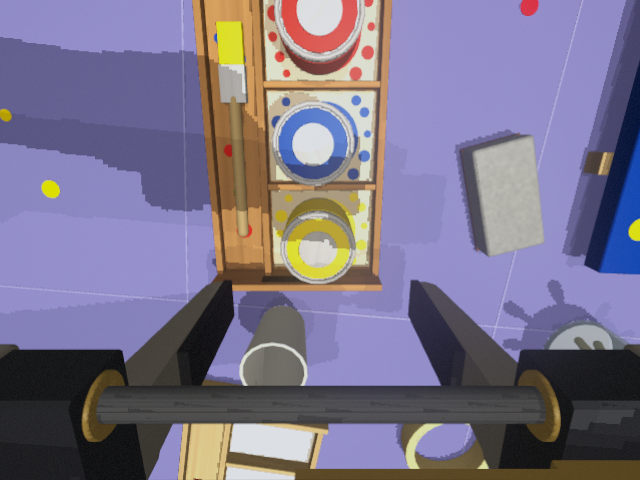

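The wrist view shows the yellow lid at (318,247), laterally centred between the fingers, with the cup clear at (273,370). Descend and grip.

Request:
servo_tool(
  plan=[
    {"grip": -1, "linear": [0, 0, 0.8], "delta_rot": [0, 0, 0]},
    {"grip": -1, "linear": [0, 0, 0.8], "delta_rot": [0, 0, 0]},
    {"grip": -1, "linear": [0, 0, 0.8], "delta_rot": [0, 0, 0]},
    {"grip": -1, "linear": [0, 0, 0.8], "delta_rot": [0, 0, 0]},
    {"grip": -1, "linear": [0, 0, 0.8], "delta_rot": [0, 0, 0]},
    {"grip": -1, "linear": [0, 0, 0.6], "delta_rot": [0, 0, 0]},
    {"grip": -1, "linear": [0, 0, 0], "delta_rot": [0, 0, 0]},
    {"grip": 1, "linear": [0, 0, 0], "delta_rot": [0, 0, 0]},
    {"grip": 1, "linear": [0, 0, 0], "delta_rot": [0, 0, 0]},
    {"grip": 1, "linear": [0, 0, 0], "delta_rot": [0, 0, 0]},
    {"grip": 1, "linear": [0, 0, 0], "delta_rot": [0, 0, 0]},
    {"grip": 1, "linear": [0, 0, 0], "delta_rot": [0, 0, 0]},
    {"grip": 1, "linear": [0, 0, 0], "delta_rot": [0, 0, 0]},
    {"grip": 1, "linear": [0, 0, 0], "delta_rot": [0, 0, 0]},
  ],
)

```text
time: 6.95
eef_pos: [0.5733, 0.1086, 0.0358]
orientation: [0.674, 0.739, 0.0, -0.0]
force: [-3.0, -0.7, 6.6]
width: 0.0556
grasp_force: 30.0
```

Request:
servo_tool(
  plan=[
    {"grip": 1, "linear": [0, 0, -0.3], "delta_rot": [0, 0, 0]},
    {"grip": 1, "linear": [0, 0, -0.7], "delta_rot": [0, 0, 0]},
    {"grip": 1, "linear": [0, 0, -0.9], "delta_rot": [0, 0, 0]},
    {"grip": 1, "linear": [0, 0, -0.9], "delta_rot": [0, 0, 0]},
    {"grip": 1, "linear": [0, 0, -0.9], "delta_rot": [0, 0, 0]},
    {"grip": 1, "linear": [0, 0, -0.9], "delta_rot": [0, 0, 0]},
    {"grip": 1, "linear": [0, 0, -1], "delta_rot": [0, 0, 0]},
    {"grip": 1, "linear": [0, 0, -1], "delta_rot": [0, 0, 0]},
    {"grip": 1, "linear": [0, 0, -1], "delta_rot": [0, 0, 5.3]},
    {"grip": 1, "linear": [0, 0, -1], "delta_rot": [0, 0, 5.3]},
  ],
)

```text
time: 7.95
eef_pos: [0.5731, 0.1082, 0.2514]
orientation: [0.74, 0.672, -0.0, -0.0]
force: [-0.2, 0.9, -1.7]
width: 0.0556
grasp_force: 30.0
```

Request:
servo_tool(
  plan=[
    {"grip": 1, "linear": [-0.5, 0, 0], "delta_rot": [0, 0, 0]},
    {"grip": 1, "linear": [-1, 0, 0], "delta_rot": [0, 0, 0]},
    {"grip": 1, "linear": [-1, 0, 0], "delta_rot": [0, 0, 0]},
    {"grip": 1, "linear": [-1, 0, 0], "delta_rot": [0, 0, 0]},
    {"grip": 1, "linear": [-1, 0, 0], "delta_rot": [0, 0, 0]},
    {"grip": 1, "linear": [-1, 0, 0], "delta_rot": [0, 0, 0]},
    {"grip": 1, "linear": [-1, 0, 0], "delta_rot": [0, 0, 0]},
    {"grip": 1, "linear": [-1, 0, 0], "delta_rot": [0, 0, 0]},
    {"grip": 1, "linear": [-1, 0, 0], "delta_rot": [0, 0, 0]},
    {"grip": 1, "linear": [-1, 0, 0], "delta_rot": [0, 0, 0]},
    {"grip": 1, "linear": [-1, 0, 0], "delta_rot": [0, 0, 0]},
    {"grip": 1, "linear": [-1, 0, 0], "delta_rot": [0, 0, 0]},
    {"grip": 1, "linear": [-0.6, 0, 0], "delta_rot": [0, 0, 0]},
    {"grip": 1, "linear": [-0.3, 0, 0], "delta_rot": [0, 0, 0]},
    {"grip": 1, "linear": [0, 0, 0], "delta_rot": [0, 0, 0]},
    {"grip": 1, "linear": [0, 0, 0], "delta_rot": [0, 0, 0]},
  ],
)

```text
time: 9.55
eef_pos: [0.5448, -0.1991, 0.25]
orientation: [0.739, 0.674, 0.0, -0.0]
force: [0.4, 0.4, -1.9]
width: 0.0557
grasp_force: 30.0
```

Run:
```python
from h import *
s=monitor.state();p=eyes.grab_frame("wrist"); save(p,"w3"); w=cloud(p,s)
print(s["time"],s["eef_pos"],yawof(s),s["joints"].round(2) if hasattr(s["joints"],"round") else s["joints"])
for o in tray_fit(w,p["img"],(.4,.7),(-.5,.05)): print(o)
```

```text
9.55 [ 0.5448206  -0.19906188  0.24995111] -5.213296477143851 [-0.18  0.34  0.6   1.77 -0.22  1.09  0.4 ]
(((544.7113647460938, -124.5272445678711), (72.42924499511719, 89.50602722167969), 84.80333709716797), np.int32(5468))
(((537.3046875, -202.86705017089844), (72.34048461914062, 89.67800903320312), 84.48350524902344), np.int32(4328))
```

View pics/w3.png

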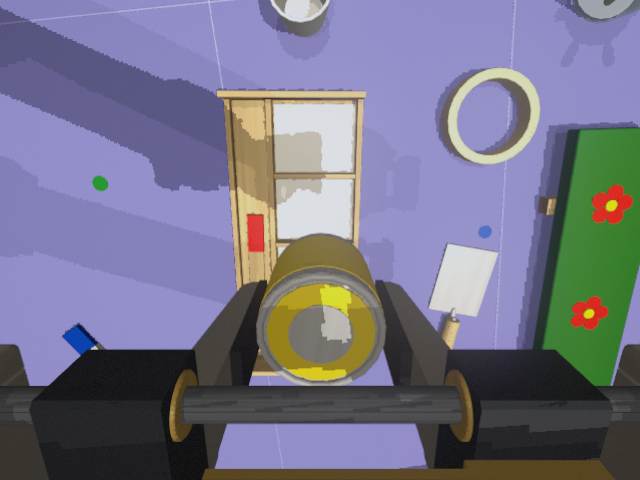

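The wrist view shows the two left bays whole, with cards at (313,137) and (315,207), and the yellow tin hanging straight at (320,320). The fit gives full-size cards and a 78.7 mm pitch, so the measurement holds. The bays are (544.6,-124.5), (537.3,-203), (530,-281.5) and (522.6,-360.2) mm.

Request:
servo_tool(
  plan=[
    {"grip": 1, "linear": [-0.6, -0.04, 0], "delta_rot": [0, 0, 0.15]},
    {"grip": 1, "linear": [-0.9, -0.04, 0], "delta_rot": [0, 0, 0]},
    {"grip": 1, "linear": [-1, -0.04, 0], "delta_rot": [0, 0, 0]},
    {"grip": 1, "linear": [-1, -0.04, 0], "delta_rot": [0, 0, 0]},
    {"grip": 1, "linear": [-1, -0.04, 0], "delta_rot": [0, 0, 0]},
    {"grip": 1, "linear": [-1, -0.04, 0], "delta_rot": [0, 0, 0]},
    {"grip": 1, "linear": [-0.7, -0.04, 0], "delta_rot": [0, 0, 0]},
    {"grip": 1, "linear": [-0.3, 0, 0.5], "delta_rot": [0, 0, 0]},
    {"grip": 1, "linear": [0, 0, 1], "delta_rot": [0, 0, 0]},
    {"grip": 1, "linear": [0, 0, 1], "delta_rot": [0, 0, 0]},
    {"grip": 1, "linear": [0, 0, 1], "delta_rot": [0, 0, 0]},
    {"grip": 1, "linear": [0, 0, 1], "delta_rot": [0, 0, 0]},
    {"grip": 1, "linear": [0, 0, 1], "delta_rot": [0, 0, 0]},
    {"grip": 1, "linear": [0, 0, 1], "delta_rot": [0, 0, 0]},
    {"grip": 1, "linear": [0, 0, 0.8], "delta_rot": [0, 0, 0]},
    {"grip": 1, "linear": [0, 0, 0.4], "delta_rot": [0, 0, 0]},
    {"grip": 1, "linear": [0, 0, 0], "delta_rot": [0, 0, 0]},
    {"grip": 1, "linear": [0, 0, 0], "delta_rot": [0, 0, 0]},
  ],
)

```text
time: 11.4
eef_pos: [0.5227, -0.3614, 0.0582]
orientation: [0.74, 0.673, 0.0, 0.0]
force: [0.2, -0.4, -1.4]
width: 0.0555
grasp_force: 30.0
```

Run:
```python
from h import *
s=monitor.state(); print(s["eef_pos"],yawof(s),togo(s,[.5226,-.3602,.0365],-5.35))
p=eyes.grab_frame("scene"); cv2.imwrite("pics/s2.png",cv2.resize(p["img"][180:310,80:310,::-1],None,fx=3,fy=3))
```

```text
[ 0.52266822 -0.36144048  0.0582219 ] -5.436768096653015 (array([ 0.05, -0.01,  0.87]), np.float64(-0.09))
```

View pics/s2.png

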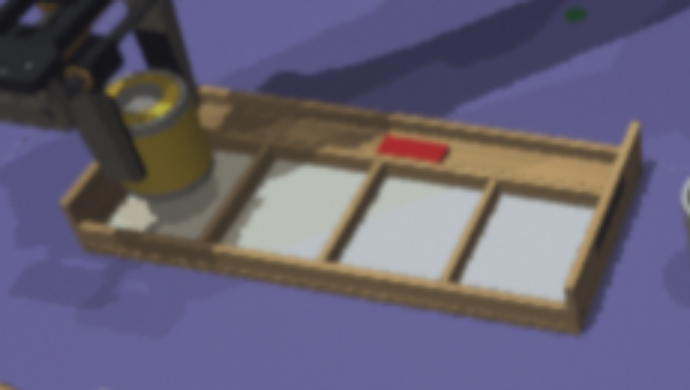

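The crop shows the yellow tin over the rightmost bay, inside its walls. Lower, release and retreat.

Request:
servo_tool(
  plan=[
    {"grip": 1, "linear": [0.05, 0, 0.3], "delta_rot": [0, 0, 0]},
    {"grip": 1, "linear": [0, 0, 0.3], "delta_rot": [0, 0, 0]},
    {"grip": 1, "linear": [0, 0, 0.2], "delta_rot": [0, 0, 0]},
    {"grip": 1, "linear": [0, 0, 0.08], "delta_rot": [0, 0, 0]},
    {"grip": 1, "linear": [0, 0, 0], "delta_rot": [0, 0, 0]},
    {"grip": -1, "linear": [0, 0, 0], "delta_rot": [0, 0, 0]},
    {"grip": -1, "linear": [0, 0, 0], "delta_rot": [0, 0, 0]},
    {"grip": -1, "linear": [0, 0, 0], "delta_rot": [0, 0, 0]},
    {"grip": -1, "linear": [0, 0, 0], "delta_rot": [0, 0, 0]},
    {"grip": -1, "linear": [0, 0, 0], "delta_rot": [0, 0, 0]},
    {"grip": -1, "linear": [0, 0, -0.5], "delta_rot": [0, 0, 0]},
    {"grip": -1, "linear": [0, 0, -1], "delta_rot": [0, 0, 0]},
    {"grip": -1, "linear": [0, 0, -1], "delta_rot": [0, 0, 0]},
    {"grip": -1, "linear": [0, 0, -1], "delta_rot": [0, 0, 0]},
    {"grip": -1, "linear": [0, 0, -1], "delta_rot": [0, 0, 0]},
    {"grip": -1, "linear": [0, 0, -0.5], "delta_rot": [0, 0, 0]},
    {"grip": -1, "linear": [0.7, 0, 0], "delta_rot": [0, 0, 0]},
    {"grip": -1, "linear": [1, 0, 0], "delta_rot": [0, 0, 0]},
    {"grip": -1, "linear": [1, 0, 0], "delta_rot": [0, 0, 0]},
    {"grip": -1, "linear": [1, 0, 0], "delta_rot": [0, 0, 0]},
  ],
)

```text
time: 13.45
eef_pos: [0.531, -0.267, 0.1609]
orientation: [0.74, 0.673, 0.0, -0.0]
force: [0.3, 0.8, 0.1]
width: 0.0917
grasp_force: 0.0
```

Request:
servo_tool(
  plan=[
    {"grip": -1, "linear": [1, 0, 0], "delta_rot": [0, 0, 0]},
    {"grip": -1, "linear": [1, 0, 0], "delta_rot": [0, 0, 0]},
    {"grip": -1, "linear": [1, 0, 0], "delta_rot": [0, 0, 0]},
    {"grip": -1, "linear": [1, 0, 0], "delta_rot": [0, 0, 0]},
    {"grip": -1, "linear": [1, 0, 0], "delta_rot": [0, 0, 0]},
    {"grip": -1, "linear": [1, 0, 0], "delta_rot": [0, 0, 0]},
    {"grip": -1, "linear": [1, 0, 0], "delta_rot": [0, 0, 0]},
    {"grip": -1, "linear": [1, 0, 0], "delta_rot": [0, 0, 0]},
    {"grip": -1, "linear": [1, 0, 0], "delta_rot": [0, 0, 0]},
    {"grip": -1, "linear": [1, 0, 0], "delta_rot": [0, 0, 0]},
    {"grip": -1, "linear": [1, 0, 0], "delta_rot": [0, 0, 0]},
    {"grip": -1, "linear": [1, 0, 0], "delta_rot": [0, 0, 0]},
    {"grip": -1, "linear": [1, 0, 0], "delta_rot": [0, 0, 0]},
    {"grip": -1, "linear": [1, 0, 0], "delta_rot": [0, 0, 0]},
    {"grip": -1, "linear": [1, 0, 0], "delta_rot": [0, 0, 0]},
    {"grip": -1, "linear": [1, 0, 0], "delta_rot": [0, 0, 0]},
    {"grip": -1, "linear": [1, -0.4, 0], "delta_rot": [0, 0, -5.3]},
    {"grip": -1, "linear": [1, 0, 0], "delta_rot": [0, 0, -5.3]},
    {"grip": -1, "linear": [0, 0, 0], "delta_rot": [0, 0, 0]},
    {"grip": -1, "linear": [0, 0, 0], "delta_rot": [0, 0, 0]},
  ],
)

```text
time: 15.45
eef_pos: [0.5616, 0.1807, 0.1608]
orientation: [0.675, 0.738, -0.0, 0.0]
force: [-0.1, 0.1, 0.3]
width: 0.0918
grasp_force: 0.0
```

Run:
```python
from h import *
s=monitor.state();p=eyes.grab_frame("wrist"); save(p,"w4"); w=cloud(p,s); L=lids(w,p)
for k,v in L.items(): print(k,v)
print(s["eef_pos"],yawof(s),togo(s,[.562,.181,.036],5.2))
p=eyes.grab_frame("scene"); w=cloud(p); print({k:(v[0],v[1],v[3]) for k,v in lids(w,p).items()})
```

```text
green (array([550.7, 339.6]), 55.1, array([551.5, 330.2]), 0.0713, 0.61, 3256)
red (array([559. , 261.2]), 55.9, array([559. , 261.8]), 0.0715, 0.74, 5228)
blue (array([562., 182.]), 56.6, array([561.7, 183.3]), 0.0715, 0.83, 4133)
[0.56155856 0.18065662 0.16078223] 5.099236218379075 (array([0.01, 0.02, 4.99]), np.float64(-0.1))
{'green': (array([551.9, 343.1]), 58.6, 0.0695), 'red': (array([559.9, 259.8]), 58.4, 0.0694), 'blue': (array([563.6, 180.9]), 57.4, 0.0693), 'yellow': (array([ 525. , -360.1]), 56.5, 0.0693)}
```

Yellow stands in bay 4 at (525,-360) mm. The gripper is over blue.

Request:
servo_tool(
  plan=[
    {"grip": -1, "linear": [0, 0, 0.9], "delta_rot": [0, 0, 0]},
    {"grip": -1, "linear": [0, 0, 0.9], "delta_rot": [0, 0, 0]},
    {"grip": -1, "linear": [0, 0, 0.9], "delta_rot": [0, 0, 0]},
    {"grip": -1, "linear": [0, 0, 0.9], "delta_rot": [0, 0, 0]},
    {"grip": -1, "linear": [0, 0, 0.9], "delta_rot": [0, 0, 0]},
    {"grip": -1, "linear": [0, 0, 0.5], "delta_rot": [0, 0, 0]},
    {"grip": -1, "linear": [0, 0, 0], "delta_rot": [0, 0, 0]},
    {"grip": 1, "linear": [0, 0, 0], "delta_rot": [0, 0, 0]},
    {"grip": 1, "linear": [0, 0, 0], "delta_rot": [0, 0, 0]},
    {"grip": 1, "linear": [0, 0, 0], "delta_rot": [0, 0, 0]},
    {"grip": 1, "linear": [0, 0, 0], "delta_rot": [0, 0, 0]},
    {"grip": 1, "linear": [0, 0, 0], "delta_rot": [0, 0, 0]},
    {"grip": 1, "linear": [0, 0, 0], "delta_rot": [0, 0, 0]},
    {"grip": 1, "linear": [0, 0, -0.3], "delta_rot": [0, 0, 0]},
    {"grip": 1, "linear": [0, 0, -0.7], "delta_rot": [0, 0, 0]},
    {"grip": 1, "linear": [0, 0, -1], "delta_rot": [0, 0, 0]},
    {"grip": 1, "linear": [0, 0, -1], "delta_rot": [0, 0, 0]},
    {"grip": 1, "linear": [0, 0, -1], "delta_rot": [0, 0, 0]},
    {"grip": 1, "linear": [0, 0, -0.7], "delta_rot": [0, 0, 5.2]},
    {"grip": 1, "linear": [0, 0, -0.3], "delta_rot": [0, 0, 5.2]},
  ],
)

```text
time: 17.95
eef_pos: [0.5623, 0.1811, 0.163]
orientation: [0.74, 0.672, 0.001, 0.0]
force: [0.2, 0.3, -2.3]
width: 0.0554
grasp_force: 30.0
```

Request:
servo_tool(
  plan=[
    {"grip": 1, "linear": [-0.5, 0, 0], "delta_rot": [0, 0, 0]},
    {"grip": 1, "linear": [-1, 0, 0], "delta_rot": [0, 0, 0]},
    {"grip": 1, "linear": [-1, 0, 0], "delta_rot": [0, 0, 0]},
    {"grip": 1, "linear": [-1, 0, 0], "delta_rot": [0, 0, 0]},
    {"grip": 1, "linear": [-1, 0, 0], "delta_rot": [0, 0, 0]},
    {"grip": 1, "linear": [-1, 0, 0], "delta_rot": [0, 0, 0]},
    {"grip": 1, "linear": [-1, 0.2, 0], "delta_rot": [0, 0, 0]},
    {"grip": 1, "linear": [-1, 0.2, 0], "delta_rot": [0, 0, 0]},
    {"grip": 1, "linear": [-1, 0, 0], "delta_rot": [0, 0, 0]},
    {"grip": 1, "linear": [-1, 0, 0], "delta_rot": [0, 0, 0]},
    {"grip": 1, "linear": [-1, 0, 0], "delta_rot": [0, 0, 0]},
    {"grip": 1, "linear": [-1, 0, 0], "delta_rot": [0, 0, 0]},
    {"grip": 1, "linear": [-1, 0, 0], "delta_rot": [0, 0, 0]},
    {"grip": 1, "linear": [-1, 0, 0], "delta_rot": [0, 0, 0]},
    {"grip": 1, "linear": [-1, 0, 0], "delta_rot": [0, 0, 0]},
    {"grip": 1, "linear": [-1, 0, 0], "delta_rot": [0, 0, 0]},
    {"grip": 1, "linear": [-1, 0, 0], "delta_rot": [0, 0, 0]},
    {"grip": 1, "linear": [-1, 0, 0], "delta_rot": [0, 0, 0]},
    {"grip": 1, "linear": [-0.7, 0, 0], "delta_rot": [0, 0, 0]},
    {"grip": 1, "linear": [-0.3, 0, 0], "delta_rot": [0, 0, 0]},
  ],
)

```text
time: 19.95
eef_pos: [0.5272, -0.2831, 0.1602]
orientation: [0.739, 0.673, -0.001, -0.0]
force: [-0.2, -0.2, -3.2]
width: 0.0556
grasp_force: 30.0
```

Run:
```python
from h import *
s=monitor.state(); print(s["eef_pos"],yawof(s),togo(s,[.530,-.2815,.0365],-5.35))
p=eyes.grab_frame("wrist"); save(p,"w5")
```

```text
[ 0.52717974 -0.28311631  0.16015147] -5.3532554879982905 (array([0.07, 0.11, 4.95]), np.float64(-0.0))
```

View pics/w5.png

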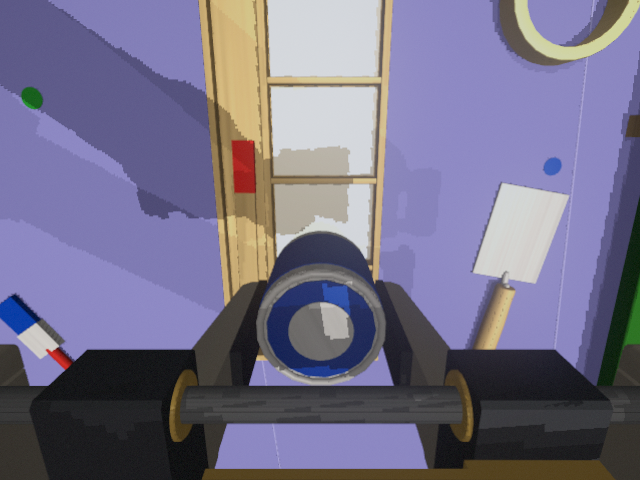

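The view shows the blue tin at (320,315) held straight, over bay 3, with bays 1 and 2 above it in the picture at rows 30 and 125. Correct by 3 mm, lower and release.

Request:
servo_tool(
  plan=[
    {"grip": 1, "linear": [0.07, 0.1, 0.5], "delta_rot": [0, 0, 0]},
    {"grip": 1, "linear": [0, 0, 1], "delta_rot": [0, 0, 0]},
    {"grip": 1, "linear": [0, 0, 1], "delta_rot": [0, 0, 0]},
    {"grip": 1, "linear": [0, 0, 1], "delta_rot": [0, 0, 0]},
    {"grip": 1, "linear": [0, 0, 0.7], "delta_rot": [0, 0, 0]},
    {"grip": 1, "linear": [0, 0, 0.4], "delta_rot": [0, 0, 0]},
    {"grip": 1, "linear": [0, 0, 0.25], "delta_rot": [0, 0, 0]},
    {"grip": 1, "linear": [0, 0, 0.1], "delta_rot": [0, 0, 0]},
    {"grip": 1, "linear": [0, 0, 0], "delta_rot": [0, 0, 0]},
    {"grip": 1, "linear": [0, 0, 0], "delta_rot": [0, 0, 0]},
  ],
)

```text
time: 21.0
eef_pos: [0.5326, -0.2792, 0.0379]
orientation: [0.739, 0.674, 0.0, 0.001]
force: [0.0, -0.5, -1.0]
width: 0.055
grasp_force: 30.0
```

Request:
servo_tool(
  plan=[
    {"grip": -1, "linear": [0, 0, 0], "delta_rot": [0, 0, 0]},
    {"grip": -1, "linear": [0, 0, 0], "delta_rot": [0, 0, 0]},
    {"grip": -1, "linear": [0, 0, 0], "delta_rot": [0, 0, 0]},
    {"grip": -1, "linear": [0, 0, 0], "delta_rot": [0, 0, 0]},
    {"grip": -1, "linear": [0, 0, 0], "delta_rot": [0, 0, 0]},
    {"grip": -1, "linear": [0, 0, -0.5], "delta_rot": [0, 0, 0]},
    {"grip": -1, "linear": [0, 0, -1], "delta_rot": [0, 0, 0]},
    {"grip": -1, "linear": [0, 0, -1], "delta_rot": [0, 0, 0]},
    {"grip": -1, "linear": [0, 0, -1], "delta_rot": [0, 0, 0]},
    {"grip": -1, "linear": [0, 0, -1], "delta_rot": [0, 0, 0]},
    {"grip": -1, "linear": [0, 0, -0.5], "delta_rot": [0, 0, 0]},
    {"grip": -1, "linear": [1, 0, 0], "delta_rot": [0, 0, 0]},
    {"grip": -1, "linear": [1, 0, 0], "delta_rot": [0, 0, 0]},
    {"grip": -1, "linear": [1, 0, 0], "delta_rot": [0, 0, 0]},
  ],
)

```text
time: 22.4
eef_pos: [0.5386, -0.2035, 0.1623]
orientation: [0.739, 0.674, 0.0, -0.0]
force: [0.8, 0.4, 0.2]
width: 0.0919
grasp_force: 0.0
```

Request:
servo_tool(
  plan=[
    {"grip": -1, "linear": [1, -0.1, 0], "delta_rot": [0, 0, 0]},
    {"grip": -1, "linear": [1, -0.1, 0], "delta_rot": [0, 0, 0]},
    {"grip": -1, "linear": [1, -0.1, 0], "delta_rot": [0, 0, 0]},
    {"grip": -1, "linear": [1, -0.1, 0], "delta_rot": [0, 0, 0]},
    {"grip": -1, "linear": [1, -0.1, 0], "delta_rot": [0, 0, 0]},
    {"grip": -1, "linear": [1, -0.1, 0], "delta_rot": [0, 0, 0]},
    {"grip": -1, "linear": [1, -0.1, 0], "delta_rot": [0, 0, 0]},
    {"grip": -1, "linear": [1, -0.1, 0], "delta_rot": [0, 0, 0]},
    {"grip": -1, "linear": [1, 0, 0], "delta_rot": [0, 0, 0]},
    {"grip": -1, "linear": [1, 0, 0], "delta_rot": [0, 0, 0]},
    {"grip": -1, "linear": [1, 0, 0], "delta_rot": [0, 0, 0]},
    {"grip": -1, "linear": [1, 0, 0], "delta_rot": [0, 0, 0]},
    {"grip": -1, "linear": [1, 0, 0], "delta_rot": [0, 0, 0]},
    {"grip": -1, "linear": [1, 0, 0], "delta_rot": [0, 0, 0]},
    {"grip": -1, "linear": [1, 0, 0], "delta_rot": [0, 0, 0]},
    {"grip": -1, "linear": [1, 0, 0], "delta_rot": [0, 0, 0]},
    {"grip": -1, "linear": [1, 0, 0], "delta_rot": [0, 0, -5.3]},
    {"grip": -1, "linear": [1, 0, 0], "delta_rot": [0, 0, -5.3]},
    {"grip": -1, "linear": [0.7, 0, 0], "delta_rot": [0, 0, 0]},
    {"grip": -1, "linear": [0, 0, 0], "delta_rot": [0, 0, 0]},
  ],
)

```text
time: 24.4
eef_pos: [0.5552, 0.266, 0.1617]
orientation: [0.673, 0.74, -0.0, -0.001]
force: [-1.2, -0.4, -0.1]
width: 0.0916
grasp_force: 0.0
```

Run:
```python
from h import *
s=monitor.state();p=eyes.grab_frame("wrist"); w=cloud(p,s); L=lids(w,p)
for k,v in L.items(): print(k,v)
print(s["eef_pos"],yawof(s),togo(s,[.559,.2612,.036],5.2))
p=eyes.grab_frame("scene"); w=cloud(p); print({k:(v[0],v[1],v[3]) for k,v in lids(w,p).items()})
```

```text
green (array([550.2, 343.7]), 56.0, array([550.1, 344.4]), 0.0715, 0.79, 5133)
red (array([559. , 261.7]), 56.4, array([558.8, 262.9]), 0.0715, 0.62, 4042)
[0.55520538 0.2660071  0.16173813] 5.463609426377756 (array([-0.21,  0.13,  5.03]), np.float64(0.26))
{'green': (array([551.5, 342.9]), 59.0, 0.0694), 'red': (array([560. , 260.5]), 58.2, 0.0694), 'blue': (array([ 534.8, -278.3]), 59.5, 0.0693), 'yellow': (array([ 534.1, -338.8]), 104.5, 0.0691)}
```

Blue stands in bay 3, about 3 mm off its middle. Now red.

Request:
servo_tool(
  plan=[
    {"grip": -1, "linear": [-0.2, 0.13, 0.6], "delta_rot": [0, 0, 0.2]},
    {"grip": -1, "linear": [0, 0, 0.9], "delta_rot": [0, 0, 0]},
    {"grip": -1, "linear": [0, 0, 0.9], "delta_rot": [0, 0, 0]},
    {"grip": -1, "linear": [0, 0, 0.9], "delta_rot": [0, 0, 0]},
    {"grip": -1, "linear": [0, 0, 0.9], "delta_rot": [0, 0, 0]},
    {"grip": -1, "linear": [0, 0, 0.8], "delta_rot": [0, 0, 0]},
    {"grip": -1, "linear": [0, 0, 0], "delta_rot": [0, 0, 0]},
    {"grip": 1, "linear": [0, 0, 0], "delta_rot": [0, 0, 0]},
    {"grip": 1, "linear": [0, 0, 0], "delta_rot": [0, 0, 0]},
    {"grip": 1, "linear": [0, 0, 0], "delta_rot": [0, 0, 0]},
    {"grip": 1, "linear": [0, 0, 0], "delta_rot": [0, 0, 0]},
    {"grip": 1, "linear": [0, 0, 0], "delta_rot": [0, 0, 0]},
    {"grip": 1, "linear": [0, 0, 0], "delta_rot": [0, 0, 0]},
    {"grip": 1, "linear": [0, 0, -0.3], "delta_rot": [0, 0, 0]},
    {"grip": 1, "linear": [0, 0, -0.7], "delta_rot": [0, 0, 0]},
    {"grip": 1, "linear": [0, 0, -1], "delta_rot": [0, 0, 0]},
    {"grip": 1, "linear": [0, 0, -1], "delta_rot": [0, 0, 0]},
    {"grip": 1, "linear": [0, 0, -1], "delta_rot": [0, 0, 0]},
    {"grip": 1, "linear": [0, 0, -0.7], "delta_rot": [0, 0, 5.3]},
    {"grip": 1, "linear": [0, 0, -0.3], "delta_rot": [0, 0, 5.3]},
  ],
)

```text
time: 26.9
eef_pos: [0.5611, 0.2589, 0.1656]
orientation: [0.741, 0.671, 0.002, 0.0]
force: [-0.4, -0.4, -1.1]
width: 0.0552
grasp_force: 30.0
```

Request:
servo_tool(
  plan=[
    {"grip": 1, "linear": [-0.5, 0, 0], "delta_rot": [0, 0, 0]},
    {"grip": 1, "linear": [-1, 0.1, 0], "delta_rot": [0, 0, 0]},
    {"grip": 1, "linear": [-1, 0.1, 0], "delta_rot": [0, 0, 0]},
    {"grip": 1, "linear": [-1, 0.1, 0], "delta_rot": [0, 0, 0]},
    {"grip": 1, "linear": [-1, 0.1, 0], "delta_rot": [0, 0, 0]},
    {"grip": 1, "linear": [-1, 0.1, 0], "delta_rot": [0, 0, 0]},
    {"grip": 1, "linear": [-1, 0.1, 0], "delta_rot": [0, 0, 0]},
    {"grip": 1, "linear": [-1, 0.1, 0], "delta_rot": [0, 0, 0]},
    {"grip": 1, "linear": [-1, 0.1, 0], "delta_rot": [0, 0, 0]},
    {"grip": 1, "linear": [-1, 0.1, 0], "delta_rot": [0, 0, 0]},
    {"grip": 1, "linear": [-1, 0, 0], "delta_rot": [0, 0, 0]},
    {"grip": 1, "linear": [-1, 0, 0], "delta_rot": [0, 0, 0]},
    {"grip": 1, "linear": [-1, 0, 0], "delta_rot": [0, 0, 0]},
    {"grip": 1, "linear": [-1, 0, 0], "delta_rot": [0, 0, 0]},
    {"grip": 1, "linear": [-1, 0, 0], "delta_rot": [0, 0, 0]},
    {"grip": 1, "linear": [-1, 0, 0], "delta_rot": [0, 0, 0]},
    {"grip": 1, "linear": [-1, 0, 0], "delta_rot": [0, 0, 0]},
    {"grip": 1, "linear": [-1, 0, 0], "delta_rot": [0, 0, 0]},
    {"grip": 1, "linear": [-0.8, 0, 0], "delta_rot": [0, 0, 0]},
    {"grip": 1, "linear": [-0.3, 0, 0], "delta_rot": [0, 0, 0]},
  ],
)

```text
time: 28.9
eef_pos: [0.5363, -0.2097, 0.1622]
orientation: [0.741, 0.672, -0.001, 0.0]
force: [0.1, -0.5, -1.5]
width: 0.0559
grasp_force: 30.0
```

Request:
servo_tool(
  plan=[
    {"grip": 1, "linear": [0, 0, 0], "delta_rot": [0, 0, 0]},
    {"grip": 1, "linear": [0, 0, 0], "delta_rot": [0, 0, 0]},
  ],
)

```text
time: 29.1
eef_pos: [0.5379, -0.2055, 0.1619]
orientation: [0.74, 0.673, 0.0, -0.001]
force: [0.7, -0.1, -1.7]
width: 0.0558
grasp_force: 30.0
```

Run:
```python
from h import *
s=monitor.state(); print(s["eef_pos"],yawof(s),togo(s,[.5373,-.203,.0365],-5.35))
p=eyes.grab_frame("wrist"); save(p,"w6")
```

```text
[ 0.53789504 -0.20549961  0.16189098] -5.37965036489881 (array([ 0.1 , -0.03,  5.02]), np.float64(-0.03))
```

View pics/w6.png

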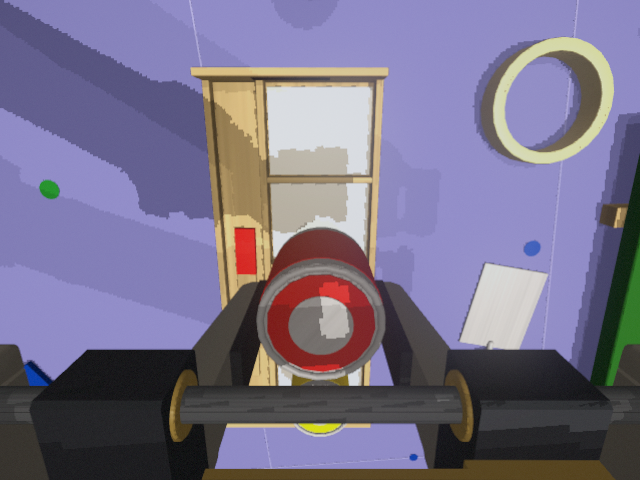

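Red hangs straight at (320,310), with bay 1's card above it in the picture at (318,130). Lower, release and go to green.

Request:
servo_tool(
  plan=[
    {"grip": 1, "linear": [0.1, 0, 0.5], "delta_rot": [0, 0, 0]},
    {"grip": 1, "linear": [0, 0, 1], "delta_rot": [0, 0, 0]},
    {"grip": 1, "linear": [0, 0, 1], "delta_rot": [0, 0, 0]},
    {"grip": 1, "linear": [0, 0, 1], "delta_rot": [0, 0, 0]},
    {"grip": 1, "linear": [0, 0, 0.7], "delta_rot": [0, 0, 0]},
    {"grip": 1, "linear": [0, 0, 0.4], "delta_rot": [0, 0, 0]},
    {"grip": 1, "linear": [0, 0, 0.25], "delta_rot": [0, 0, 0]},
    {"grip": 1, "linear": [0, 0, 0.15], "delta_rot": [0, 0, 0]},
    {"grip": 1, "linear": [0, 0, 0], "delta_rot": [0, 0, 0]},
    {"grip": 1, "linear": [0, 0, 0], "delta_rot": [0, 0, 0]},
  ],
)

```text
time: 30.15
eef_pos: [0.5391, -0.2041, 0.0378]
orientation: [0.74, 0.673, 0.001, 0.001]
force: [0.0, -1.5, -0.3]
width: 0.0557
grasp_force: 30.0
```

Request:
servo_tool(
  plan=[
    {"grip": -1, "linear": [0, 0, 0], "delta_rot": [0, 0, 0]},
    {"grip": -1, "linear": [0, 0, 0], "delta_rot": [0, 0, 0]},
    {"grip": -1, "linear": [0, 0, 0], "delta_rot": [0, 0, 0]},
    {"grip": -1, "linear": [0, 0, 0], "delta_rot": [0, 0, 0]},
    {"grip": -1, "linear": [0, 0, 0], "delta_rot": [0, 0, 0]},
    {"grip": -1, "linear": [0, 0, -0.5], "delta_rot": [0, 0, 0]},
    {"grip": -1, "linear": [0, 0, -1], "delta_rot": [0, 0, 0]},
    {"grip": -1, "linear": [0, 0, -1], "delta_rot": [0, 0, 0]},
    {"grip": -1, "linear": [0, 0, -1], "delta_rot": [0, 0, 0]},
    {"grip": -1, "linear": [0, 0, -1], "delta_rot": [0, 0, 0]},
    {"grip": -1, "linear": [0, 0, -0.5], "delta_rot": [0, 0, 0]},
    {"grip": -1, "linear": [1, 0, 0], "delta_rot": [0, 0, 0]},
    {"grip": -1, "linear": [1, 0, 0], "delta_rot": [0, 0, 0]},
    {"grip": -1, "linear": [1, 0, 0], "delta_rot": [0, 0, 0]},
  ],
)

```text
time: 31.55
eef_pos: [0.5453, -0.1286, 0.1623]
orientation: [0.74, 0.672, 0.0, -0.0]
force: [-0.8, 0.4, -0.4]
width: 0.092
grasp_force: 0.0
```

Request:
servo_tool(
  plan=[
    {"grip": -1, "linear": [1, -0.1, 0], "delta_rot": [0, 0, 0]},
    {"grip": -1, "linear": [1, -0.1, 0], "delta_rot": [0, 0, 0]},
    {"grip": -1, "linear": [1, -0.1, 0], "delta_rot": [0, 0, 0]},
    {"grip": -1, "linear": [1, -0.1, 0], "delta_rot": [0, 0, 0]},
    {"grip": -1, "linear": [1, -0.1, 0], "delta_rot": [0, 0, 0]},
    {"grip": -1, "linear": [1, -0.1, 0], "delta_rot": [0, 0, 0]},
    {"grip": -1, "linear": [1, -0.1, 0], "delta_rot": [0, 0, 0]},
    {"grip": -1, "linear": [1, -0.1, 0], "delta_rot": [0, 0, 0]},
    {"grip": -1, "linear": [1, -0.1, 0], "delta_rot": [0, 0, 0]},
    {"grip": -1, "linear": [1, -0.1, 0], "delta_rot": [0, 0, 0]},
    {"grip": -1, "linear": [1, -0.1, 0], "delta_rot": [0, 0, 0]},
    {"grip": -1, "linear": [1, -0.1, 0], "delta_rot": [0, 0, 0]},
    {"grip": -1, "linear": [1, -0.1, 0], "delta_rot": [0, 0, 0]},
    {"grip": -1, "linear": [1, -0.1, 0], "delta_rot": [0, 0, 0]},
    {"grip": -1, "linear": [1, -0.1, 0], "delta_rot": [0, 0, 0]},
    {"grip": -1, "linear": [1, 0, 0], "delta_rot": [0, 0, 0]},
    {"grip": -1, "linear": [1, 0, 0], "delta_rot": [0, 0, -5.3]},
    {"grip": -1, "linear": [1, 0, 0], "delta_rot": [0, 0, -5.3]},
    {"grip": -1, "linear": [0.6, 0, 0], "delta_rot": [0, 0, 0]},
    {"grip": -1, "linear": [0, 0, 0], "delta_rot": [0, 0, 0]},
  ],
)

```text
time: 33.55
eef_pos: [0.5462, 0.3395, 0.1617]
orientation: [0.674, 0.739, -0.0, -0.0]
force: [0.5, 0.3, -0.2]
width: 0.0921
grasp_force: 0.0
```

Request:
servo_tool(
  plan=[
    {"grip": -1, "linear": [0, 0, 0], "delta_rot": [0, 0, 0]},
    {"grip": -1, "linear": [0, 0, 0], "delta_rot": [0, 0, 0]},
  ],
)

```text
time: 33.75
eef_pos: [0.5477, 0.3353, 0.1622]
orientation: [0.676, 0.737, -0.0, 0.0]
force: [-0.1, -0.6, 0.9]
width: 0.0918
grasp_force: 0.0
```

Run:
```python
from h import *
s=monitor.state();p=eyes.grab_frame("wrist"); w=cloud(p,s); L=lids(w,p)
for k,v in L.items(): print(k,v)
print(s["eef_pos"],yawof(s),togo(s,[.5502,.3438,.036],5.2))
p=eyes.grab_frame("scene"); w=cloud(p); print({k:(v[0],v[1],v[2],v[3]) for k,v in lids(w,p).items()})
```

```text
green (array([550.3, 344. ]), 56.6, array([550. , 345.3]), 0.0716, 0.83, 4164)
blue (array([552.2, 322.3]), 34.1, array([552.3, 320.1]), 0.0715, 0.74, 241)
[0.54766251 0.33531726 0.16219798] 4.970850198238949 (array([0.33, 0.13, 5.05]), np.float64(-0.23))
{'green': (array([550.5, 341.5]), 58.7, array([553.3, 341.8]), 0.0695), 'red': (array([ 541.1, -201.3]), 58.1, array([ 543.6, -200.6]), 0.0694), 'blue': (array([ 542.6, -263.4]), 95.2, array([ 537.6, -275.4]), 0.0693), 'yellow': (array([ 535.3, -342. ]), 97.4, array([ 527.9, -357. ]), 0.0692)}
```

Red stands in bay 2, about 3 mm off its middle. Now green.

Request:
servo_tool(
  plan=[
    {"grip": -1, "linear": [0.33, 0.13, 0.6], "delta_rot": [0, 0, -0.2]},
    {"grip": -1, "linear": [0, 0, 0.9], "delta_rot": [0, 0, 0]},
    {"grip": -1, "linear": [0, 0, 0.9], "delta_rot": [0, 0, 0]},
    {"grip": -1, "linear": [0, 0, 0.9], "delta_rot": [0, 0, 0]},
    {"grip": -1, "linear": [0, 0, 0.9], "delta_rot": [0, 0, 0]},
    {"grip": -1, "linear": [0, 0, 0.8], "delta_rot": [0, 0, 0]},
    {"grip": -1, "linear": [0, 0, 0], "delta_rot": [0, 0, 0]},
    {"grip": 1, "linear": [0, 0, 0], "delta_rot": [0, 0, 0]},
    {"grip": 1, "linear": [0, 0, 0], "delta_rot": [0, 0, 0]},
    {"grip": 1, "linear": [0, 0, 0], "delta_rot": [0, 0, 0]},
    {"grip": 1, "linear": [0, 0, 0], "delta_rot": [0, 0, 0]},
    {"grip": 1, "linear": [0, 0, 0], "delta_rot": [0, 0, 0]},
    {"grip": 1, "linear": [0, 0, 0], "delta_rot": [0, 0, 0]},
    {"grip": 1, "linear": [0, 0, -0.3], "delta_rot": [0, 0, 0]},
    {"grip": 1, "linear": [0, 0, -0.7], "delta_rot": [0, 0, 0]},
    {"grip": 1, "linear": [0, 0, -1], "delta_rot": [0, 0, 0]},
    {"grip": 1, "linear": [0, 0, -1], "delta_rot": [0, 0, 0]},
    {"grip": 1, "linear": [0, 0, -1], "delta_rot": [0, 0, 0]},
    {"grip": 1, "linear": [0, 0, -0.7], "delta_rot": [0, 0, 5.3]},
    {"grip": 1, "linear": [0, 0, -0.3], "delta_rot": [0, 0, 5.3]},
  ],
)

```text
time: 36.25
eef_pos: [0.5509, 0.3462, 0.1658]
orientation: [0.74, 0.672, 0.002, -0.0]
force: [0.1, -0.2, -1.1]
width: 0.0558
grasp_force: 30.0
```

Request:
servo_tool(
  plan=[
    {"grip": 1, "linear": [-0.5, 0, 0], "delta_rot": [0, 0, 0]},
    {"grip": 1, "linear": [-1, 0.1, 0], "delta_rot": [0, 0, 0]},
    {"grip": 1, "linear": [-1, 0.1, 0], "delta_rot": [0, 0, 0]},
    {"grip": 1, "linear": [-1, 0.1, 0], "delta_rot": [0, 0, 0]},
    {"grip": 1, "linear": [-1, 0.1, 0], "delta_rot": [0, 0, 0]},
    {"grip": 1, "linear": [-1, 0.1, 0], "delta_rot": [0, 0, 0]},
    {"grip": 1, "linear": [-1, 0.1, 0], "delta_rot": [0, 0, 0]},
    {"grip": 1, "linear": [-1, 0.1, 0], "delta_rot": [0, 0, 0]},
    {"grip": 1, "linear": [-1, 0.1, 0], "delta_rot": [0, 0, 0]},
    {"grip": 1, "linear": [-1, 0.1, 0], "delta_rot": [0, 0, 0]},
    {"grip": 1, "linear": [-1, 0.1, 0], "delta_rot": [0, 0, 0]},
    {"grip": 1, "linear": [-1, 0.1, 0], "delta_rot": [0, 0, 0]},
    {"grip": 1, "linear": [-1, 0.1, 0], "delta_rot": [0, 0, 0]},
    {"grip": 1, "linear": [-1, 0.1, 0], "delta_rot": [0, 0, 0]},
    {"grip": 1, "linear": [-1, 0.1, 0], "delta_rot": [0, 0, 0]},
    {"grip": 1, "linear": [-1, 0.1, 0], "delta_rot": [0, 0, 0]},
    {"grip": 1, "linear": [-1, 0, 0], "delta_rot": [0, 0, 0]},
    {"grip": 1, "linear": [-1, 0, 0], "delta_rot": [0, 0, 0]},
    {"grip": 1, "linear": [-0.8, 0, 0], "delta_rot": [0, 0, 0]},
    {"grip": 1, "linear": [-0.4, 0, 0], "delta_rot": [0, 0, 0]},
  ],
)

```text
time: 38.25
eef_pos: [0.5428, -0.126, 0.1622]
orientation: [0.739, 0.673, -0.0, -0.0]
force: [0.0, -0.6, -2.2]
width: 0.0553
grasp_force: 30.0
```

Request:
servo_tool(
  plan=[
    {"grip": 1, "linear": [0, 0, 0], "delta_rot": [0, 0, 0]},
    {"grip": 1, "linear": [0, 0, 0], "delta_rot": [0, 0, 0]},
  ],
)

```text
time: 38.45
eef_pos: [0.544, -0.1224, 0.162]
orientation: [0.738, 0.674, 0.0, -0.0]
force: [0.2, 0.2, -2.3]
width: 0.0556
grasp_force: 30.0
```

Run:
```python
from h import *
s=monitor.state(); print(s["eef_pos"],yawof(s),togo(s,[.5446,-.1245,.0365],-5.35))
p=eyes.grab_frame("wrist"); save(p,"w7")
```

```text
[ 0.54403301 -0.12239078  0.16195141] -5.187087195444432 (array([-0.08,  0.03,  5.02]), np.float64(0.16))
```

View pics/w7.png

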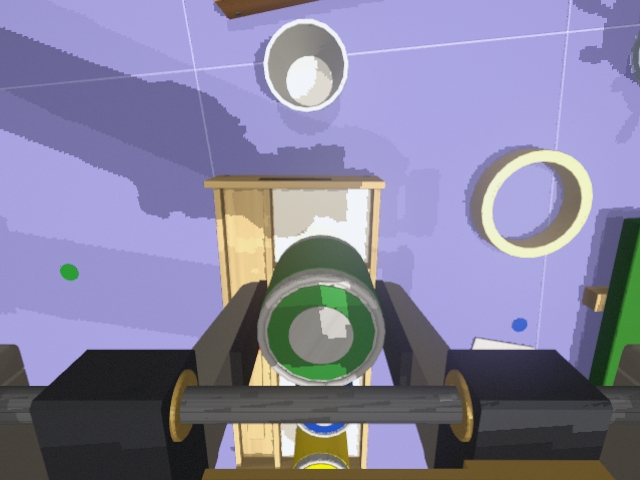

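Green hangs straight at (320,320) over bay 1, with the tray's end cheek at row 183. Lower, release, rise and look.

Request:
servo_tool(
  plan=[
    {"grip": 1, "linear": [-0.1, 0, 0.5], "delta_rot": [0, 0, 0.1]},
    {"grip": 1, "linear": [0, 0, 1], "delta_rot": [0, 0, 0]},
    {"grip": 1, "linear": [0, 0, 1], "delta_rot": [0, 0, 0]},
    {"grip": 1, "linear": [0, 0, 1], "delta_rot": [0, 0, 0]},
    {"grip": 1, "linear": [0, 0, 0.7], "delta_rot": [0, 0, 0]},
    {"grip": 1, "linear": [0, 0, 0.4], "delta_rot": [0, 0, 0]},
    {"grip": 1, "linear": [0, 0, 0.25], "delta_rot": [0, 0, 0]},
    {"grip": 1, "linear": [0, 0, 0.15], "delta_rot": [0, 0, 0]},
    {"grip": 1, "linear": [0, 0, 0], "delta_rot": [0, 0, 0]},
    {"grip": 1, "linear": [0, 0, 0], "delta_rot": [0, 0, 0]},
  ],
)

```text
time: 39.5
eef_pos: [0.5448, -0.1258, 0.0378]
orientation: [0.739, 0.673, 0.001, 0.001]
force: [-0.2, 0.4, 1.1]
width: 0.0555
grasp_force: 30.0
```

Request:
servo_tool(
  plan=[
    {"grip": -1, "linear": [0, 0, 0], "delta_rot": [0, 0, 0]},
    {"grip": -1, "linear": [0, 0, 0], "delta_rot": [0, 0, 0]},
    {"grip": -1, "linear": [0, 0, 0], "delta_rot": [0, 0, 0]},
    {"grip": -1, "linear": [0, 0, 0], "delta_rot": [0, 0, 0]},
    {"grip": -1, "linear": [0, 0, 0], "delta_rot": [0, 0, 0]},
    {"grip": -1, "linear": [0, 0, -0.5], "delta_rot": [0, 0, 0]},
    {"grip": -1, "linear": [0, 0, -1], "delta_rot": [0, 0, 0]},
    {"grip": -1, "linear": [0, 0, -1], "delta_rot": [0, 0, 0]},
    {"grip": -1, "linear": [0, 0, -1], "delta_rot": [0, 0, 0]},
    {"grip": -1, "linear": [0, 0, -1], "delta_rot": [0, 0, 0]},
    {"grip": -1, "linear": [0, 0, -1], "delta_rot": [0, 0, 0]},
    {"grip": -1, "linear": [0, 0, -1], "delta_rot": [0, 0, 0]},
    {"grip": -1, "linear": [0, 0, -1], "delta_rot": [0, 0, 0]},
    {"grip": -1, "linear": [0, 0, -1], "delta_rot": [0, 0, 0]},
    {"grip": -1, "linear": [0, 0, -1], "delta_rot": [0, 0, 0]},
    {"grip": -1, "linear": [-1, 0, 0], "delta_rot": [0, 0, 0]},
    {"grip": -1, "linear": [-1, 0, 0], "delta_rot": [0, 0, 0]},
    {"grip": -1, "linear": [-1, 0, 0], "delta_rot": [0, 0, 0]},
    {"grip": -1, "linear": [0, 0, 0], "delta_rot": [0, 0, 0]},
    {"grip": -1, "linear": [0, 0, 0], "delta_rot": [0, 0, 0]},
  ],
)

```text
time: 41.5
eef_pos: [0.5368, -0.2005, 0.2751]
orientation: [0.74, 0.673, 0.0, 0.0]
force: [-0.2, 0.1, -0.7]
width: 0.0915
grasp_force: 0.0
```

Run:
```python
from h import *
s=monitor.state();p=eyes.grab_frame("wrist"); save(p,"w8"); w=cloud(p,s)
print(s["time"],s["eef_pos"])
B=dict(zip(["green","red","blue","yellow"],[(544.6,-124.5),(537.3,-203),(530,-281.5),(522.6,-360.2)]))
for k,b in B.items():
    sub=w.reshape(-1,3)*1000; sub=sub[(sub[:,2]>64)&(sub[:,2]<80)&(np.hypot(sub[:,0]-b[0],sub[:,1]-b[1])<41)]
    c,r=cv2.minEnclosingCircle(sub[:,:2].astype(np.float32)); A=np.c_[sub[:,:2],np.ones(len(sub))]
    print(k,np.round(np.array(c)-b,1),round(2*r,1),np.median(sub[:,2]).round(1),"tilt deg",np.degrees(np.linalg.lstsq(A,sub[:,2],rcond=None)[0][:2]).round(1))
```

```text
41.5 [ 0.53681219 -0.20053238  0.27513179]
green [ 0.  -3.6] 56.0 71.4 tilt deg [ 0.1 -0.1]
red [1.9 1.5] 56.5 71.5 tilt deg [-0.1 -0.6]
blue [2.8 3.1] 56.7 71.7 tilt deg [-0.2 -1.7]
yellow [-0.6 -0.7] 56.7 72.0 tilt deg [ 0.1 -1.9]
```

View pics/w8.png

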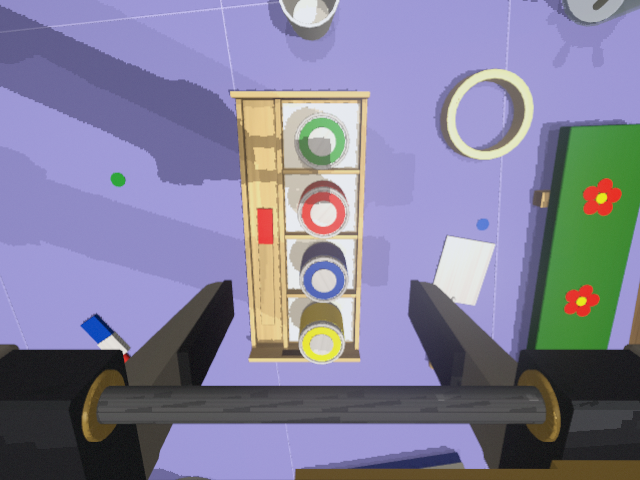

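The last view shows all four tins in the clean tray: green (322,140), red (323,212), blue (323,280) and yellow (321,345). They are within 4 mm of the bay middles, at the right height and upright.

```bash
python3 -c "
from station import ticket
print(ticket.hand_in())"
```

```text
the job is handed in; nothing more can be done
None
```

All four tins now stand upright in the clean tray, in the old order from the left (green, red, blue, yellow), each within about 5 mm of its bay's middle; I handed the job in at about 42 s of robot time, and the hand-in returned no verdict.

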